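# Move the charged battery pack from the charger to the load tester

### The job

The yellow battery pack in the dark charger (orange-rimmed slot) is charged. Press it down to release its push-push catch so that it pops up, draw it out, put it into the slot of the light grey tester (blue rim), and push it in until the tester's catch holds it down. Leave the screwdriver and the multimeter where they lie.

Things in the scene. Friction and masses are not known exactly. Their poses are not given: they have to be found in the camera images.
- pack: Battery pack: yellow block, black ends, 56 x 36 mm (own x, y), 100 mm long (own z), 0.2 kg. Origin: centre of its lower end; z points out of the slot. Lowest 9 mm taper to 46 x 26 mm, top 14 mm to a flat 44 x 20 mm face to press. Between them yellow parallel sides: grip across the 36 mm. Held down it stands 18 mm out of the slot (mostly taper, no grip), popped up 35 mm (21 mm yellow).
- pack_top (a point): Centre of the pack's flat top, 100 mm along its z from its origin. The pack starts held down in the charger, where it leans 30 degrees like the slot.
- charger: Charger: dark wedge console, orange slot rim, fixed. Origin: centre of its footprint on the bench; z up, x from low front to high back; 104 mm wide (y), 150 mm deep (x). Flat top sloping 30 degrees, 80 mm high in front, 167 mm at the back. The slot is square to that top, so leans 30 degrees from vertical: the way out is (-0.5, 0, 0.866) in the unit's axes, the way in the opposite.
- charger_mouth (a point): Centre of the charger's slot mouth, level with its sloping top, 15 mm in front of the unit's origin and 115 mm up; axes as the unit's (not tilted). Slot 62 mm up the slope by 42 mm across (unit's y): 3 mm play round the pack, whose 36 mm lie across; it fits either way round. The rim flares to 72 x 52 mm over its top 7 mm. The top beside it is flat and clear.
- tester: Load tester: light grey console with a blue slot rim and a display, fixed, empty; same shape, size, slope, slot and axes as the charger.
- tester_mouth (a point): Centre of the tester's slot mouth; slot and axes as for the charger's.
- charger_ejector (a joint): How deep the sprung plate in the charger's slot is pushed, m: 0 popped up (65 mm below the mouth), 0.017 held by the catch, 0.030 hard stop. The pack stands loose on it. Spring 7 N (up) to 9 N (stop). From 0, push past 0.027, let go: it rises to 0.017 and is held. From there push past 0.028, let go: it rises to 0. Pushing to the stop is right each time. Starts held.
- tester_ejector (a joint): The same for the tester's slot; starts popped up (0). Values and behaviour as for the charger's plate.
- screwdriver: Red-handled screwdriver, 195 mm long, lying between the two units. Leave it.
- meter: Yellow multimeter, 150 x 78 x 47 mm, at the left. Leave it.

How it is judged:
By the outcome, as a careful person would: the job done as asked, in the order asked, and still so for the second after the job is handed in, with the robot touching nothing.
It also fails if it takes over 54 s, if anything falls off the work surface, if the arm or the gripper's body presses on something with over 40 N, if the wrist force passes 120 N, or if a joint passes its speed limit or range.

### The arm

A 6-joint arm with a two-finger parallel gripper is mounted at the origin on a cart in front of the work surface, level with it; the furniture and walls round the work are solid. World frame = base frame: x ahead of the robot, y to its left, z up, the work surface at z = 0. Lengths are in m, angles in rad, forces in N, time in s.
With the tool pointing down it reaches from about 0.35 to 0.85 m from the base axis. Payload 8.1 kg.
Tool frame: the origin (TCP) lies between the finger pads; the fingertips stand 14 mm ahead of it and the grasp point (between the pads) lies 5 mm behind it; z points along the fingers, y is the line along which they close (so a half turn about z gives the same grasp; the last joint's range is limited). The gripper opens to 93 mm and grips with 3 to 60 N. Pads are 15 mm wide; open, the fingers measure 128 mm over their backs; the gripper's body (75 mm by 188 mm) begins 65 mm behind the grasp point.
Start: joints at [-0.085, 0.13, 1.488, -0, 1.523, -0.085], TCP at [0.6, 0, 0.233] pointing down, gripper open.
Joint ranges: [-2.96, 2.96], [-0.89, 2.26], [0.02, 2.5], [-1.34, 4.48], [0, 2.73], [-2.66, 2.66]. Speed limits (rad/s): [2.39, 2.39, 2.79, 3.14, 3.14, 3.14].

### API

Orientations are given as a rotation vector (axis times angle).
In Python, from plant import robot gives the robot as it stands.
- The arm moves only by the tool arm_command, never from a script. Its argument "targets" is a list of rows, each an object of numbers: "x", "y", "z": the shift along the world's x, y, z in units of 500 mm (1.0 is 500 mm); "rx", "ry", "rz": the turn, a rotation vector about the world's x, y, z in units of 2 rad (1.0 is 2 rad); "claw": the closure in counts, from 0 (fully open) to 255 (shut). In form: [{"x": .., "y": .., "z": .., "rx": .., "ry": .., "rz": .., "claw": ..}, ...]. A call has 1 to 10 rows; each row is the pose to reach, as a shift and turn from the pose commanded when the call began; what a row does not reach only later rows make up. A row lasts 1/12 s, in which the tool goes at most 41.7 mm and 7.16 degrees, less where a joint would pass 70% of its speed; a pose out of reach is approached as far as the arm can. A call with a number of a shift or a turn outside -1 to 1 is refused whole. A call with a gripper value outside its range is refused whole. The fingers move at their own pace and stop on an object; "squeeze" is the grip in N (left out, the last holds). Time passes only in rows, so rows that repeat a pose let the fingers close. It gives the time, the measured TCP pose, the force, the opening and the grip force at its end, in the units of the state.
- robot.read_state(): the state, without advancing time (a new reading comes with each control period).
- robot.read_camera(name): name is "scene" or "side" or "wrist"; returns (picture, depth): 384x512x3 uint8, red, green, blue; 384x512 float32, m along the optical axis (not along the pixel's ray), 0 where there is no reading.
- robot.get_calibration(name): a dict with "intrinsics" (3x3 intrinsics, pixels), "origin" and "orientation" of the camera in the world. Camera axes: x right, y up, looking along -z (the intrinsics and any distortion apply to the point x, -y, -z); pixel columns grow to the right and rows downward; lengths in m; the calibration is good to about 2 mm. A picture is of the moment at which its call begins: read the wrist's pose just before it. get_calibration takes no time and is no camera call; for the wrist camera it gives the pose at the moment of the call.
- robot.close_job(): hands the job in; it is judged then, once.
The state is a dict: "t": time; "q": joint angles; "dq": joint speeds; "joint_torque": joint torques, N m; "tool_pos": TCP position; "orientation": TCP orientation; "force": force on the tool from outside, world axes, zero at the start; "wrist_torque": the same for the moment, N m; "opening": finger opening in m; "gripper_force": force on a finger pad.
Only numpy, scipy, OpenCV 4.12 (cv2) and the standard library are available. Lean on these libraries where they do the work, as an engineer would, in place of code of your own. Each camera call takes 0.05 s, during which the arm holds its last target. There are 200 camera calls.

## Working session

There is one attempt and no reset: what is moved stays moved. The work goes in short steps, Python scripts to look and compute and a tool call to move; the robot and the scene stay as the last step left them, time stands still between calls to the robot, and variables do not carry over. Pictures are saved under pics/ and viewed, at most 10 in all, crops included, and the job is handed in when it is done.

Besides the shell and the picture viewer there is one more tool, called after "Call:" by a JSON object that holds its "method" and its "body". arm_command: Moves the arm, as the interface text tells. Shifts and turns lie within -1 to 1; 1 stands for 500 mm of shift or 2 rad of turn. Its arguments: {"type":"object","properties":{"targets":{"type":"array","items":{"type":"object","properties":{"x":{"type":"number","minimum":-1,"maximum":1},"y":{"type":"number","minimum":-1,"maximum":1},"z":{"type":"number","minimum":-1,"maximum":1},"rx":{"type":"number","minimum":-1,"maximum":1},"ry":{"type":"number","minimum":-1,"maximum":1},"rz":{"type":"number","minimum":-1,"maximum":1},"claw":{"type":"number"}}}},"squeeze":{"type":"number"}},"required":["targets"]}

```bash
mkdir -p pics; ls
cat > h.py <<'E'
import numpy as np, cv2
from plant import robot
from scipy.spatial.transform import Rotation as R
def snap(n,fn=None):
    c=robot.get_calibration(n); im,d=robot.read_camera(n)
    if fn: cv2.imwrite('pics/'+fn,im[:,:,::-1])
    return c,im,d
def cloud(c,d):
    K=np.array(c['intrinsics']); v,u=np.indices(d.shape)
    P=np.stack([(u-K[0,2])/K[0,0]*d,-(v-K[1,2])/K[1,1]*d,-d],-1)
    O=np.array(c['orientation']); O=O if O.shape==(3,3) else R.from_rotvec(O).as_matrix()
    return P@O.T+np.array(c['origin'])
E
python3 - <<'E'
from h import *
for n in('scene','side'):
    c,im,d=snap(n,n+'0.png'); np.savez(n+'0.npz',im=im,d=d,P=cloud(c,d)); print(c)
print(robot.read_state())
a=[cv2.imread(f'pics/{n}0.png') for n in('scene','side')]
E
```

```text
pics
{'intrinsics': array([[492.26435447,   0.        , 249.28188165],
       [  0.        , 492.26435447, 198.63888636],
       [  0.        ,   0.        ,   1.        ]]), 'origin': array([-0.16141304, -0.64193635,  0.88911639]), 'orientation': array([ 0.85283332, -0.33995581, -0.68541889])}
{'intrinsics': array([[390.14904879,   0.        , 250.5200315 ],
       [  0.        , 390.14904879, 195.42994593],
       [  0.        ,   0.        ,   1.        ]]), 'origin': array([0.03049999, 0.98316517, 0.5798223 ]), 'orientation': array([ 0.37054522, -1.42991055, -2.255442  ])}
{'t': 0.1, 'q': array([-8.54568488e-02,  1.31106996e-01,  1.48913487e+00,  1.81779718e-06,
        1.52299346e+00, -8.53965249e-02]), 'dq': array([-0.00037955, -0.00120526, -0.0015373 ,  0.00117465, -0.00018045,
       -0.00137053]), 'joint_torque': array([ 2.89806376e-03, -5.61339462e+01, -4.93095982e+01,  7.72326719e-02,
        2.89617141e-02, -2.83941080e-05]), 'tool_pos': array([5.99525398e-01, 2.95524000e-05, 2.31699069e-01]), 'orientation': array([-2.22061899e+00, -2.22048484e+00,  1.65937091e-03]), 'force': array([-0.46498398,  0.18735645, -0.19417696]), 'wrist_torque': array([ 0.01039871, -0.04038217,  0.00938175]), 'gripper_force': 0.0, 'opening': 0.09280406580136769}
```

View pics/scene0.png

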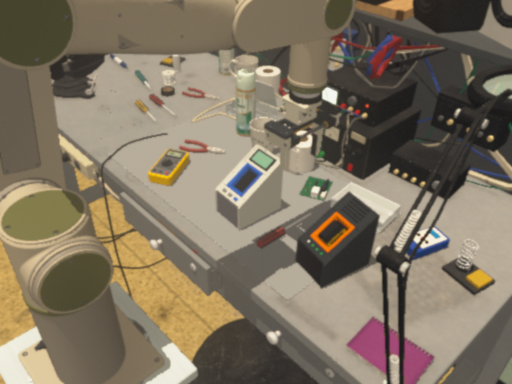

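View pics/side0.png

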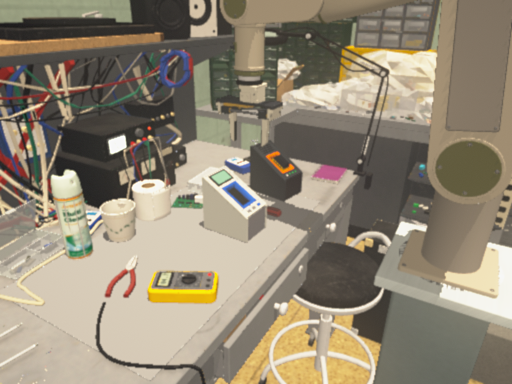

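The scene view has the charger's orange rim at about (332,233) and the tester's blue rim at about (243,180). In the side view they are at (284,163) and (236,192). Next I'll measure the rims in 3D.

```bash
cat >> h.py <<'E'
def rims(im,P,d,boxes=None):
    hsv=cv2.cvtColor(im,cv2.COLOR_RGB2HSV); out={}
    for nm,lo,hi in(('charger',(5,170,120),(16,255,255)),('tester',(104,130,80),(122,255,255))):
        m=cv2.inRange(hsv,lo,hi); m[d<=0]=0
        ok=(P[...,2]>.07)&(P[...,2]<.2)&(P[...,0]>.3)&(P[...,0]<.9)&(abs(P[...,1])<.5); m[~ok]=0
        n,l,s,ce=cv2.connectedComponentsWithStats(m)
        if n<2: continue
        k=1+s[1:,4].argmax(); X=P[l==k]; out[nm]=X
        print(nm,s[k],ce[k].round())
    return out
def fit(X):
    # rim in plane: yaw from plane normal, centre by min-area rect in plane
    c=np.median(X,0); U=X-c
    n=np.linalg.svd(U,full_matrices=False)[2][2]; n*=np.sign(n[2])
    r=abs(U@n)<.003; U=U[r]; n=np.linalg.svd(U-U.mean(0),full_matrices=False)[2][2]; n*=np.sign(n[2])
    o=U.mean(0)
    a=np.cross([0,0,1],n); a/=np.linalg.norm(a); b=np.cross(n,a)
    q=np.stack([(U-o)@a,(U-o)@b],-1).astype(np.float32)
    (cx,cy),wh,ang=cv2.minAreaRect(q)
    ctr=c+o+a*cx+b*cy
    an=ang%90; an=an-90 if an>45 else an
    tilt=np.degrees(np.arccos(n[2])); yawn=np.degrees(np.arctan2(-n[1],-n[0]))
    print('ctr',ctr.round(4),'tilt',tilt.round(1),'yaw(n)',yawn.round(1),'wh',np.round(wh,4),'inplane',round(an,1),'n',len(q))
    return ctr,n
E
python3 - <<'E'
from h import *
for n in('scene','side'):
    z=np.load(n+'0.npz')
    for k,X in rims(z['im'],z['P'],z['d']).items(): fit(X)
E
```

```text
charger [310 212  45  41 531] [332. 231.]
tester [228 164  33  32 205] [242. 178.]
ctr [ 0.5611 -0.1472  0.1152] tilt 29.6 yaw(n) -10.7 wh [0.0884 0.0707] inplane -0.3 n 380
ctr [0.5458 0.1414 0.1149] tilt 29.0 yaw(n) -8.5 wh [0.0623 0.0801] inplane 4.2 n 133
charger [266 151  28  22 117] [277. 161.]
tester [223 182  32  26 175] [241. 194.]
ctr [ 0.5632 -0.1481  0.1163] tilt 29.8 yaw(n) -10.4 wh [0.0894 0.0676] inplane -3.0 n 88
ctr [0.5473 0.1433 0.1144] tilt 30.9 yaw(n) 6.1 wh [0.0801 0.0606] inplane -7.9 n 122
```

```bash
cat >> h.py <<'E'
def Rt(yaw,sgn=1):
    U=R.from_euler('z',yaw,degrees=True).as_matrix()
    z=U@[.5,0,-.8660254]; y=sgn*U[:,1]; return np.stack([np.cross(y,z),y,z],1)
def go(p,Rg,S=None):
    s=robot.read_state() if S is None else S
    R0=R.from_rotvec(s['orientation'])
    dp=(p-s['tool_pos'])/.5; rv=(R.from_matrix(Rg)*R0.inv()).as_rotvec()/2
    print('shift',dp.round(4),'turn',rv.round(4),'rows',(np.linalg.norm(dp)*.5/.0417).round(1),(np.degrees(np.linalg.norm(rv)*2)/7.16).round(1), 'F',s['force'].round(1),'op',round(s['opening'],4),'t',s['t'])
E
python3 - <<'E'
from h import *
c=robot.get_calibration('wrist');s=robot.read_state()
R0=R.from_rotvec(s['orientation']).as_matrix()
print('cam in tool',R0.T@(c['origin']-s['tool_pos']),(R0.T@R.from_rotvec(c['orientation']).as_matrix()).round(2),c['intrinsics'][0])
m=np.array([.562,-.1475,.1155])
for g in(1,-1):
    Rg=Rt(-10.5,g); go(m-Rg[:,2]*.15,Rg)
E
```

```text
cam in tool [ 8.31084669e-02  3.52938760e-05 -1.52635223e-01] [[-0.    0.96  0.29]
 [ 1.    0.    0.  ]
 [ 0.    0.29 -0.96]] [266.88486269   0.         261.9215864 ]
shift [-0.2225 -0.2677  0.0274] turn [-0.2176 -0.1821  0.677 ] rows 4.2 11.7 F [-0.5  0.2 -0.2] op 0.0928 t 0.1
shift [-0.2225 -0.2677  0.0274] turn [ 0.1897 -0.2295 -0.8548] rows 4.2 14.5 F [-0.5  0.2 -0.2] op 0.0928 t 0.1
```

Call:
{"method": "arm_command", "body": {"targets": [{"x": -0.222,"y": -0.268,"z": 0.027,"rx": -0.2176,"ry": -0.1821,"rz": 0.677},{"x": -0.222,"y": -0.268,"z": 0.027,"rx": -0.2176,"ry": -0.1821,"rz": 0.677},{"x": -0.222,"y": -0.268,"z": 0.027,"rx": -0.2176,"ry": -0.1821,"rz": 0.677},{"x": -0.222,"y": -0.268,"z": 0.027,"rx": -0.2176,"ry": -0.1821,"rz": 0.677},{"x": -0.222,"y": -0.268,"z": 0.027,"rx": -0.2176,"ry": -0.1821,"rz": 0.677},{"x": -0.222,"y": -0.268,"z": 0.027,"rx": -0.2176,"ry": -0.1821,"rz": 0.677},{"x": -0.222,"y": -0.268,"z": 0.027,"rx": -0.2176,"ry": -0.1821,"rz": 0.677},{"x": -0.222,"y": -0.268,"z": 0.027,"rx": -0.2176,"ry": -0.1821,"rz": 0.677},{"x": -0.222,"y": -0.268,"z": 0.027,"rx": -0.2176,"ry": -0.1821,"rz": 0.677},{"x": -0.222,"y": -0.268,"z": 0.027,"rx": -0.2176,"ry": -0.1821,"rz": 0.677}]}}

```text
schema error: expected keys x, y, z, rx, ry, rz, claw
```

Run:
```python
from h import *
m=np.array([.562,-.1475,.1155]); Rg=Rt(-10.5); go(m-Rg[:,2]*.15,Rg)
```

```text
shift [-0.2225 -0.2677  0.0274] turn [-0.2176 -0.1821  0.677 ] rows 4.2 11.7 F [-0.5  0.2 -0.2] op 0.0928 t 0.1
```

Call:
{"method": "arm_command", "body": {"targets": [{"x": -0.222,"y": -0.268,"z": 0.027,"rx": -0.2176,"ry": -0.1821,"rz": 0.677,"claw": 0},{"x": -0.222,"y": -0.268,"z": 0.027,"rx": -0.2176,"ry": -0.1821,"rz": 0.677,"claw": 0},{"x": -0.222,"y": -0.268,"z": 0.027,"rx": -0.2176,"ry": -0.1821,"rz": 0.677,"claw": 0},{"x": -0.222,"y": -0.268,"z": 0.027,"rx": -0.2176,"ry": -0.1821,"rz": 0.677,"claw": 0},{"x": -0.222,"y": -0.268,"z": 0.027,"rx": -0.2176,"ry": -0.1821,"rz": 0.677,"claw": 0},{"x": -0.222,"y": -0.268,"z": 0.027,"rx": -0.2176,"ry": -0.1821,"rz": 0.677,"claw": 0},{"x": -0.222,"y": -0.268,"z": 0.027,"rx": -0.2176,"ry": -0.1821,"rz": 0.677,"claw": 0},{"x": -0.222,"y": -0.268,"z": 0.027,"rx": -0.2176,"ry": -0.1821,"rz": 0.677,"claw": 0},{"x": -0.222,"y": -0.268,"z": 0.027,"rx": -0.2176,"ry": -0.1821,"rz": 0.677,"claw": 0},{"x": -0.222,"y": -0.268,"z": 0.027,"rx": -0.2176,"ry": -0.1821,"rz": 0.677,"claw": 0}]}}

```text
t: 0.93
tool_pos: [0.4888, -0.1337, 0.2458]
orientation: [0.527, 2.634, -0.056]
force: [-0.3, 0.2, 0.2]
opening: 0.0928
gripper_force: 0.0
```

Run:
```python
from h import *
m=np.array([.562,-.1475,.1155]); Rg=Rt(-10.5); go(m-Rg[:,2]*.15,Rg)
```

```text
shift [-0.0011 -0.0003 -0.0008] turn [-0.0325 -0.0267  0.0994] rows 0.0 1.7 F [-0.3  0.2  0.2] op 0.0928 t 0.9333
```

Call:
{"method": "arm_command", "body": {"targets": [{"x": 0,"y": 0,"z": 0,"rx": -0.0325,"ry": -0.0267,"rz": 0.0994,"claw": 0},{"x": 0,"y": 0,"z": 0,"rx": -0.0325,"ry": -0.0267,"rz": 0.0994,"claw": 0},{"x": 0,"y": 0,"z": 0,"rx": -0.0325,"ry": -0.0267,"rz": 0.0994,"claw": 0},{"x": 0,"y": 0,"z": 0,"rx": -0.0325,"ry": -0.0267,"rz": 0.0994,"claw": 0}]}}

```text
t: 1.27
tool_pos: [0.4884, -0.1344, 0.2457]
orientation: [0.255, 2.61, -0.063]
force: [0.3, -0.3, 1.3]
opening: 0.0927
gripper_force: 0.0
```

Run:
```python
from h import *
m=np.array([.562,-.1475,.1155]); Rg=Rt(-10.5); go(m-Rg[:,2]*.15,Rg)
c,im,d=snap('wrist','w1.png'); P=cloud(c,d); np.savez('w1.npz',im=im,d=d,P=P)
for k,X in rims(im,P,d).items(): fit(X)
```

```text
shift [-0.0003  0.0011 -0.0006] turn [-0.0019 -0.001   0.0051] rows 0.0 0.1 F [ 0.3 -0.3  1.3] op 0.0927 t 1.2667
charger [ 238  151   50   61 1132] [262. 183.]
tester [507 143   5  32  89] [510. 163.]
ctr [ 0.5641 -0.1461  0.1122] tilt 29.8 yaw(n) -5.2 wh [0.0724 0.054 ] inplane -5.4 n 677
ctr [0.5668 0.1097 0.1285] tilt 39.2 yaw(n) -42.3 wh [0.0056 0.0326] inplane 34.3 n 89
```

View pics/w1.png

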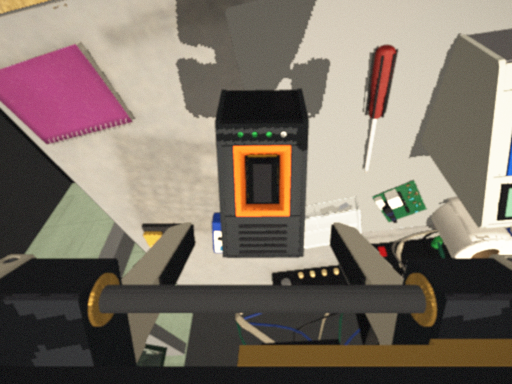

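The wrist view shows the charger square to the tool, with its orange rim centred at (262,183) and the black pack top inside it. The mouth is at about (0.5625, -0.147, 0.115) and the yaw is -10.6°. I'll close the fingers and approach along the axis.

```bash
cat >> h.py <<'E'
CH=np.array([.5625,-.147,.115]); CY=-10.6
def at(m,yaw,h):
    Rg=Rt(yaw); go(m-Rg[:,2]*h,Rg)
E
python3 - <<'E'
from h import *
P=np.load('w1.npz')['P']; X=P[170:198,252:273].reshape(-1,3)
Rg=Rt(CY); print('top',np.median(X,0),'in unit frame rel mouth',np.median((X-CH)@Rg,0))
for h in(.045,.017): at(CH,CY,h)
E
```

```text
top [ 0.55136225 -0.14535329  0.12902611] in unit frame rel mouth [ 0.0026962  -0.00044047 -0.01794314]
shift [ 0.1032 -0.0171 -0.1842] turn [-0.0019 -0.001   0.0042] rows 2.5 0.1 F [-0.1 -0.3  0.1] op 0.0931 t 1.3167
shift [ 0.1308 -0.0223 -0.2327] turn [-0.0019 -0.001   0.0042] rows 3.2 0.1 F [-0.1 -0.3  0.1] op 0.0931 t 1.3167
```

Call:
{"method": "arm_command", "body": {"targets": [{"x": 0.03,"y": -0.005,"z": -0.055,"rx": -0.0019,"ry": -0.001,"rz": 0.0042,"claw": 255},{"x": 0.06,"y": -0.01,"z": -0.11,"rx": -0.0019,"ry": -0.001,"rz": 0.0042,"claw": 255},{"x": 0.08,"y": -0.014,"z": -0.145,"rx": -0.0019,"ry": -0.001,"rz": 0.0042,"claw": 255},{"x": 0.1032,"y": -0.0171,"z": -0.1842,"rx": -0.0019,"ry": -0.001,"rz": 0.0042,"claw": 255},{"x": 0.1032,"y": -0.0171,"z": -0.1842,"rx": -0.0019,"ry": -0.001,"rz": 0.0042,"claw": 255},{"x": 0.1032,"y": -0.0171,"z": -0.1842,"rx": -0.0019,"ry": -0.001,"rz": 0.0042,"claw": 255},{"x": 0.1032,"y": -0.0171,"z": -0.1842,"rx": -0.0019,"ry": -0.001,"rz": 0.0042,"claw": 255},{"x": 0.1032,"y": -0.0171,"z": -0.1842,"rx": -0.0019,"ry": -0.001,"rz": 0.0042,"claw": 255}], "squeeze": 20}}

```text
t: 1.98
tool_pos: [0.5413, -0.1427, 0.156]
orientation: [0.236, 2.606, -0.066]
force: [0.4, -0.5, 0.2]
opening: 0.0442
gripper_force: 0.0
```

Run:
```python
from h import *
for h in(.030,.02,.017): at(CH,CY,h)
```

```text
shift [ 0.0129 -0.0031 -0.0301] turn [ 0.001   0.0014 -0.0019] rows 0.4 0.0 F [ 0.4 -0.5  0.2] op 0.0442 t 1.9833
shift [ 0.0227 -0.0049 -0.0474] turn [ 0.001   0.0014 -0.0019] rows 0.6 0.0 F [ 0.4 -0.5  0.2] op 0.0442 t 1.9833
shift [ 0.0256 -0.0054 -0.0526] turn [ 0.001   0.0014 -0.0019] rows 0.7 0.0 F [ 0.4 -0.5  0.2] op 0.0442 t 1.9833
```

Call:
{"method": "arm_command", "body": {"targets": [{"x": 0,"y": 0,"z": 0,"rx": 0,"ry": 0,"rz": 0,"claw": 255},{"x": 0,"y": 0,"z": 0,"rx": 0,"ry": 0,"rz": 0,"claw": 255},{"x": 0,"y": 0,"z": 0,"rx": 0,"ry": 0,"rz": 0,"claw": 255},{"x": 0,"y": 0,"z": 0,"rx": 0,"ry": 0,"rz": 0,"claw": 255},{"x": 0,"y": 0,"z": 0,"rx": 0,"ry": 0,"rz": 0,"claw": 255},{"x": 0,"y": 0,"z": 0,"rx": 0,"ry": 0,"rz": 0,"claw": 255},{"x": 0,"y": 0,"z": 0,"rx": 0,"ry": 0,"rz": 0,"claw": 255},{"x": 0.0129,"y": -0.0031,"z": -0.0301,"rx": 0,"ry": 0,"rz": 0,"claw": 255},{"x": 0.018,"y": -0.004,"z": -0.039,"rx": 0,"ry": 0,"rz": 0,"claw": 255},{"x": 0.0227,"y": -0.0049,"z": -0.0474,"rx": 0,"ry": 0,"rz": 0,"claw": 255}]}}

```text
t: 2.82
tool_pos: [0.5536, -0.1457, 0.1323]
orientation: [0.236, 2.604, -0.067]
force: [-3.6, 1.0, 9.8]
opening: 0.0003
gripper_force: 5.6
```

Call:
{"method": "arm_command", "body": {"targets": [{"x": 0,"y": 0,"z": 0,"rx": 0,"ry": 0,"rz": 0,"claw": 255},{"x": 0,"y": 0,"z": 0,"rx": 0,"ry": 0,"rz": 0,"claw": 255}]}}

```text
t: 2.98
tool_pos: [0.553, -0.1454, 0.1315]
orientation: [0.236, 2.606, -0.066]
force: [0.2, -0.8, 3.9]
opening: 0.0006
gripper_force: 1.6
```

```bash
cat >> h.py <<'E'
def rel(m,yaw):
    s=robot.read_state(); Rg=Rt(yaw); print('tcp rel mouth (tool axes)',((s['tool_pos']-m)@Rg).round(4),'F tool',(s['force']@Rg).round(1),'op',round(s['opening'],4),'t',round(s['t'],2))
E
python3 - <<'E'
from h import *
rel(CH,CY)
E
```

```text
tcp rel mouth (tool axes) [ 0.0001 -0.0002 -0.0191] F tool [-2.3 -0.8 -3.3] op 0.0006 t 2.98
```

Call:
{"method": "arm_command", "body": {"targets": [{"x": 0.003,"y": -0.0006,"z": -0.0052,"rx": 0,"ry": 0,"rz": 0,"claw": 255},{"x": 0.004,"y": -0.0008,"z": -0.007,"rx": 0,"ry": 0,"rz": 0,"claw": 255},{"x": 0.004,"y": -0.0008,"z": -0.007,"rx": 0,"ry": 0,"rz": 0,"claw": 255},{"x": 0.004,"y": -0.0008,"z": -0.007,"rx": 0,"ry": 0,"rz": 0,"claw": 255}]}}

```text
t: 3.32
tool_pos: [0.5559, -0.1463, 0.1318]
orientation: [0.234, 2.603, -0.067]
force: [-30.7, 7.4, 38.6]
opening: 0.0004
gripper_force: 24.5
```

Run:
```python
from h import *
rel(CH,CY)
```

```text
tcp rel mouth (tool axes) [-0.0026 -0.0005 -0.0179] F tool [  8.    1.6 -49.2] op 0.0004 t 3.32
```

Call:
{"method": "arm_command", "body": {"targets": [{"x": -0.008,"y": 0.0015,"z": 0.014,"rx": 0,"ry": 0,"rz": 0,"claw": 255},{"x": -0.018,"y": 0.0033,"z": 0.032,"rx": 0,"ry": 0,"rz": 0,"claw": 255},{"x": -0.028,"y": 0.005,"z": 0.05,"rx": 0,"ry": 0,"rz": 0,"claw": 255},{"x": -0.05,"y": 0.009,"z": 0.088,"rx": 0,"ry": 0,"rz": 0,"claw": 0},{"x": -0.08,"y": 0.0145,"z": 0.14,"rx": 0,"ry": 0,"rz": 0,"claw": 0},{"x": -0.1,"y": 0.018,"z": 0.175,"rx": 0,"ry": 0,"rz": 0,"claw": 0},{"x": -0.1,"y": 0.018,"z": 0.175,"rx": 0,"ry": 0,"rz": 0,"claw": 0},{"x": -0.1,"y": 0.018,"z": 0.175,"rx": 0,"ry": 0,"rz": 0,"claw": 0},{"x": -0.1,"y": 0.018,"z": 0.175,"rx": 0,"ry": 0,"rz": 0,"claw": 0},{"x": -0.1,"y": 0.018,"z": 0.175,"rx": 0,"ry": 0,"rz": 0,"claw": 0}]}}

```text
t: 4.15
tool_pos: [0.5034, -0.136, 0.2123]
orientation: [0.236, 2.611, -0.064]
force: [0.2, -0.5, -0.1]
opening: 0.0426
gripper_force: 0.0
```

Run:
```python
from h import *
rel(CH,CY)
c,im,d=snap('wrist'); P=cloud(c,d); np.savez('w2.npz',im=im,d=d,P=P)
cv2.imwrite('pics/w2.png',cv2.resize(im[60:300,130:400,::-1],None,fx=2.2,fy=2.2))
for k,X in rims(im,P,d).items(): fit(X)
Rg=Rt(CY); Q=(P-CH)@Rg
t=(abs(Q[...,0])<.03)&(abs(Q[...,1])<.03)&(Q[...,2]<-.01)&(Q[...,2]>-.06)
X=Q[t]; top=X[X[:,2]<np.percentile(X[:,2],3)+.004]
print(len(X),np.percentile(X[:,2],[1,5,50]),'top',np.median(top,0),top.min(0),top.max(0))
at(CH,CY,.017)
```

```text
tcp rel mouth (tool axes) [ 3.400e-03 -1.000e-04 -1.143e-01] F tool [-0.2 -0.4  0.2] op 0.0426 t 4.15
charger [ 228  153   66   80 1767] [260. 184.]
tester [212 222   1   2   2] [212. 222.]
ctr [ 0.5635 -0.1478  0.1142] tilt 30.6 yaw(n) -13.0 wh [0.0671 0.0876] inplane 2.0 n 1021Traceback (most recent call last):
  File "<stdin>", line 5, in <module>
  File "h.py", line 26, in fit
    n=np.linalg.svd(U,full_matrices=False)[2][2]; n*=np.sign(n[2])
      ~~~~~~~~~~~~~~~~~~~~~~~~~~~~~~~~~~~~~~~^^^
IndexError: index 2 is out of bounds for axis 0 with size 2
```

View pics/w2.png

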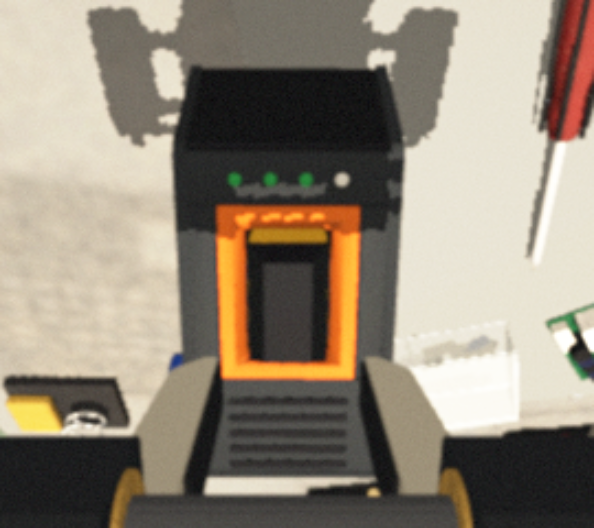

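The pack has popped up: its yellow side shows at crop (288,235), and the top face is at crop (288,312). Grip next.

Run:
```python
from h import *
P=np.load('w2.npz')['P']
Q=(P-CH)@Rt(CY)
t=(abs(Q[...,0])<.03)&(abs(Q[...,1])<.03)&(Q[...,2]<-.01)&(Q[...,2]>-.06)
X=Q[t]; top=X[X[:,2]<np.percentile(X[:,2],5)+.004]
print(len(X),len(top),np.percentile(X[:,2],[1,5,50]),'top',np.median(top,0),top.min(0),top.max(0))
for h in (.06,.017): at(CH,CY,h)
```

```text
1984 1202 [-0.03640303 -0.03584199 -0.03408218] top [ 0.00503761 -0.00087904 -0.03488339] [-0.01968631 -0.01306396 -0.0370192 ] [ 0.02739372  0.0113554  -0.03185202]
shift [ 0.0592 -0.0109 -0.0906] turn [ 0.     -0.001  -0.0022] rows 1.3 0.0 F [-0.5  0.2  0.3] op 0.0467 t 4.2
shift [ 0.1014 -0.0188 -0.1651] turn [ 0.     -0.001  -0.0022] rows 2.3 0.0 F [-0.5  0.2  0.3] op 0.0467 t 4.2
```

Call:
{"method": "arm_command", "body": {"targets": [{"x": 0.059,"y": -0.011,"z": -0.09,"rx": 0,"ry": 0,"rz": 0,"claw": 50},{"x": 0.059,"y": -0.011,"z": -0.09,"rx": 0,"ry": 0,"rz": 0,"claw": 50},{"x": 0.059,"y": -0.011,"z": -0.09,"rx": 0,"ry": 0,"rz": 0,"claw": 50},{"x": 0.059,"y": -0.011,"z": -0.09,"rx": 0,"ry": 0,"rz": 0,"claw": 50},{"x": 0.07,"y": -0.013,"z": -0.11,"rx": 0,"ry": 0,"rz": 0,"claw": 50},{"x": 0.085,"y": -0.016,"z": -0.137,"rx": 0,"ry": 0,"rz": 0,"claw": 50},{"x": 0.1,"y": -0.0188,"z": -0.163,"rx": 0,"ry": 0,"rz": 0,"claw": 50},{"x": 0.1,"y": -0.0188,"z": -0.163,"rx": 0,"ry": 0,"rz": 0,"claw": 50}]}}

```text
t: 4.87
tool_pos: [0.5534, -0.1455, 0.1312]
orientation: [0.236, 2.61, -0.064]
force: [0.1, 0.9, -0.8]
opening: 0.0743
gripper_force: 0.0
```

Call:
{"method": "arm_command", "body": {"targets": [{"x": 0,"y": 0,"z": 0,"rx": 0,"ry": 0,"rz": 0,"claw": 255},{"x": 0,"y": 0,"z": 0,"rx": 0,"ry": 0,"rz": 0,"claw": 255},{"x": 0,"y": 0,"z": 0,"rx": 0,"ry": 0,"rz": 0,"claw": 255},{"x": 0,"y": 0,"z": 0,"rx": 0,"ry": 0,"rz": 0,"claw": 255},{"x": 0,"y": 0,"z": 0,"rx": 0,"ry": 0,"rz": 0,"claw": 255},{"x": 0,"y": 0,"z": 0,"rx": 0,"ry": 0,"rz": 0,"claw": 255},{"x": 0,"y": 0,"z": 0,"rx": 0,"ry": 0,"rz": 0,"claw": 255},{"x": 0,"y": 0,"z": 0,"rx": 0,"ry": 0,"rz": 0,"claw": 255}], "squeeze": 25}}

```text
t: 5.53
tool_pos: [0.5542, -0.1459, 0.1333]
orientation: [0.236, 2.607, -0.065]
force: [-2.0, 0.5, 3.0]
opening: 0.0356
gripper_force: 25.0
```

Run:
```python
from h import *
rel(CH,CY)
for h in (.04,.1,.16): at(CH,CY,h)
```

```text
tcp rel mouth (tool axes) [-0.0019 -0.0005 -0.0201] F tool [ 0.2  0.1 -3.6] op 0.0356 t 5.53
shift [-0.0226  0.0052  0.0326] turn [ 0.0009  0.0007 -0.0021] rows 0.5 0.0 F [-2.   0.5  3. ] op 0.0356 t 5.5333
shift [-0.0816  0.0163  0.1365] turn [ 0.0009  0.0007 -0.0021] rows 1.9 0.0 F [-2.   0.5  3. ] op 0.0356 t 5.5333
shift [-0.1406  0.0273  0.2404] turn [ 0.0009  0.0007 -0.0021] rows 3.4 0.0 F [-2.   0.5  3. ] op 0.0356 t 5.5333
```

Call:
{"method": "arm_command", "body": {"targets": [{"x": -0.015,"y": 0.0028,"z": 0.026,"rx": 0,"ry": 0,"rz": 0,"claw": 255},{"x": -0.035,"y": 0.0065,"z": 0.061,"rx": 0,"ry": 0,"rz": 0,"claw": 255},{"x": -0.055,"y": 0.0103,"z": 0.097,"rx": 0,"ry": 0,"rz": 0,"claw": 255},{"x": -0.08,"y": 0.015,"z": 0.141,"rx": 0,"ry": 0,"rz": 0,"claw": 255},{"x": -0.11,"y": 0.0206,"z": 0.194,"rx": 0,"ry": 0,"rz": 0,"claw": 255},{"x": -0.14,"y": 0.026,"z": 0.247,"rx": 0,"ry": 0,"rz": 0,"claw": 255},{"x": -0.14,"y": 0.026,"z": 0.247,"rx": 0,"ry": 0,"rz": 0,"claw": 255}]}}

```text
t: 6.12
tool_pos: [0.4843, -0.1333, 0.263]
orientation: [0.234, 2.601, -0.069]
force: [1.1, -0.2, -0.8]
opening: 0.0361
gripper_force: 25.0
```

```bash
cat >> h.py <<'E'
TE=np.array([.5465,.142,.115]); TY=-3
E
python3 - <<'E'
from h import *
rel(CH,CY)
for h in (.2,): at(TE,TY,h)
E
```

```text
tcp rel mouth (tool axes) [-0.0053 -0.0009 -0.1678] F tool [-0.5  0.   1.3] op 0.0361 t 6.12
shift [-0.0754  0.5611  0.0505] turn [0.0023 0.004  0.0642] rows 6.8 1.0 F [ 1.1 -0.2 -0.8] op 0.0361 t 6.1167
```

Call:
{"method": "arm_command", "body": {"targets": [{"x": -0.04,"y": 0.02,"z": 0.05,"rx": 0,"ry": 0,"rz": 0,"claw": 255},{"x": -0.075,"y": 0.08,"z": 0.05,"rx": 0.002,"ry": 0.004,"rz": 0.03,"claw": 255},{"x": -0.075,"y": 0.15,"z": 0.05,"rx": 0.002,"ry": 0.004,"rz": 0.064,"claw": 255},{"x": -0.075,"y": 0.22,"z": 0.05,"rx": 0.002,"ry": 0.004,"rz": 0.064,"claw": 255},{"x": -0.075,"y": 0.29,"z": 0.05,"rx": 0.002,"ry": 0.004,"rz": 0.064,"claw": 255},{"x": -0.075,"y": 0.36,"z": 0.05,"rx": 0.002,"ry": 0.004,"rz": 0.064,"claw": 255},{"x": -0.075,"y": 0.43,"z": 0.05,"rx": 0.002,"ry": 0.004,"rz": 0.064,"claw": 255},{"x": -0.075,"y": 0.5,"z": 0.05,"rx": 0.002,"ry": 0.004,"rz": 0.064,"claw": 255},{"x": -0.075,"y": 0.561,"z": 0.05,"rx": 0.002,"ry": 0.004,"rz": 0.064,"claw": 255},{"x": -0.075,"y": 0.561,"z": 0.05,"rx": 0.002,"ry": 0.004,"rz": 0.064,"claw": 255}]}}

```text
t: 6.95
tool_pos: [0.445, 0.1536, 0.2796]
orientation: [0.06, 2.627, -0.012]
force: [0.3, -0.6, -2.9]
opening: 0.0358
gripper_force: 25.0
```

Run:
```python
from h import *
c,im,d=snap('wrist','w3.png'); P=cloud(c,d); np.savez('w3.npz',im=im,d=d,P=P)
rel(TE,TY); at(TE,TY,.2)
for k,X in rims(im,P,d).items():
    if len(X)>50: fit(X)
```

```text
tcp rel mouth (tool axes) [ 0.0058  0.004  -0.1933] F tool [ 1.2 -0.1  2.1] op 0.036 t 7.0
shift [ 0.0028 -0.0082  0.0174] turn [-0.0008 -0.0053 -0.0035] rows 0.2 0.1 F [-0.  -0.1 -2.4] op 0.036 t 7.0
charger [  22  162   58   63 1753] [ 49. 194.]
tester [232 148  49  46 743] [252. 160.]
ctr [ 0.5628 -0.1484  0.114 ] tilt 29.5 yaw(n) -4.0 wh [0.0881 0.0702] inplane -5.8 n 1072
ctr [0.5368 0.1431 0.1085] tilt 29.0 yaw(n) -0.9 wh [0.0595 0.0629] inplane -1.5 n 518
```

View pics/w3.png

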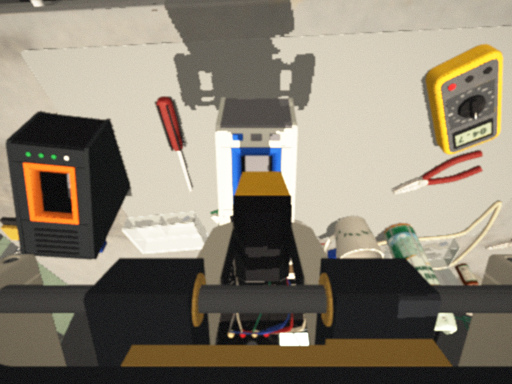

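The wrist view shows the pack held centrally (lower end at columns 237–288, row about 173). The tester's blue rim is at (232–281, 148+), partly hidden. I'll check the pack's tilt in the grip and the visible rim edges.

Run:
```python
from h import *
z=np.load('w3.npz'); P,im,d=z['P'],z['im'],z['d']
s=robot.read_state(); T=R.from_rotvec(s['orientation']).as_matrix()
Q=(P-s['tool_pos'])@T
m=(abs(Q[...,1])<.012)&(Q[...,0]>.015)&(Q[...,0]<.045)&(Q[...,2]>-.02)&(Q[...,2]<.1)
X=Q[m]; 
for a in np.arange(-.02,.1,.01):
    g=X[(X[:,2]>a)&(X[:,2]<=a+.01)]
    if len(g)>5: print(round(a,3),len(g),np.median(g[:,0]).round(4))
m=(abs(Q[...,1])<.04)&(abs(Q[...,0]-.02)<.02)&(Q[...,2]>.05)&(Q[...,2]<.09); X=Q[m]; print('y ext',np.percentile(X[:,1],[2,98]),'zmax',np.percentile(X[:,2],98))
for yaw in(-2,-3,-4):
    r=rims(im,P,d)['tester']; B=(r-TE)@Rt(yaw)
    B=B[abs(B[:,2]+0)<.006]
    rows=[B[(B[:,0]>a)&(B[:,0]<a+.006)] for a in(.0,.006,.012,.018,.024,.03)]
    print(yaw,'x',np.percentile(B[:,0],[2,98]),[tuple(np.percentile(b[:,1],[2,98]).round(4)) for b in rows if len(b)>8],'z',np.median(B[:,2]))
```

```text
-0.02 956 0.0227
-0.01 522 0.0303
0.0 197 0.0326
0.01 139 0.0323
0.02 130 0.0319
0.03 100 0.0316
0.04 89 0.0313
0.05 66 0.0309
0.06 72 0.0306
0.07 41 0.0303
y ext [-0.01383131  0.01921484] zmax 0.07531000517794031
charger [  22  162   58   63 1753] [ 49. 194.]
tester [232 148  49  46 743] [252. 160.]
-2 x [-0.01057307  0.04145448] [(np.float64(-0.0302), np.float64(-0.022)), (np.float64(-0.0299), np.float64(0.0303)), (np.float64(-0.0295), np.float64(0.0312)), (np.float64(-0.0306), np.float64(0.0311)), (np.float64(-0.0303), np.float64(0.0323)), (np.float64(-0.0299), np.float64(0.0322))] z -0.00045571306366414774
charger [  22  162   58   63 1753] [ 49. 194.]
tester [232 148  49  46 743] [252. 160.]
-3 x [-0.01099555  0.04140707] [(np.float64(-0.0301), np.float64(-0.0225)), (np.float64(-0.03), np.float64(0.0238)), (np.float64(-0.0298), np.float64(0.031)), (np.float64(-0.031), np.float64(0.0308)), (np.float64(-0.0308), np.float64(0.0319)), (np.float64(-0.0304), np.float64(0.0317))] z -0.0004348383471235015
charger [  22  162   58   63 1753] [ 49. 194.]
tester [232 148  49  46 743] [252. 160.]
-4 x [-0.01140615  0.0416533 ] [(np.float64(-0.0302), np.float64(-0.0225)), (np.float64(-0.0301), np.float64(-0.0051)), (np.float64(-0.03), np.float64(0.0308)), (np.float64(-0.0313), np.float64(0.0304)), (np.float64(-0.0312), np.float64(0.0315)), (np.float64(-0.031), np.float64(0.0312))] z -0.00038895801187835703
```

```bash
cat >> h.py <<'E'
TE=np.array([.5456,.142,.1145]); TY=-2.8
RP=Rt(TY)@R.from_euler('y',.031).as_matrix(); GP=np.array([.002,0,.085])
def ins(hb):
    m=TE-Rt(TY)[:,2]*hb; go(m-RP@GP,RP)
E
python3 - <<'E'
from h import *
for h in(.02,-.02,-.06): ins(h)
E
```

```text
shift [ 0.104  -0.0139 -0.1436] turn [-0.0001  0.0102 -0.0017] rows 2.1 0.2 F [-0.  -0.1 -2.4] op 0.036 t 7.0
shift [ 0.1439 -0.0159 -0.2129] turn [-0.0001  0.0102 -0.0017] rows 3.1 0.2 F [-0.  -0.1 -2.4] op 0.036 t 7.0
shift [ 0.1839 -0.0178 -0.2822] turn [-0.0001  0.0102 -0.0017] rows 4.0 0.2 F [-0.  -0.1 -2.4] op 0.036 t 7.0
```

Call:
{"method": "arm_command", "body": {"targets": [{"x": 0.035,"y": -0.0139,"z": -0.03,"rx": 0,"ry": 0.0102,"rz": -0.0017,"claw": 255},{"x": 0.06,"y": -0.0139,"z": -0.07,"rx": 0,"ry": 0.0102,"rz": -0.0017,"claw": 255},{"x": 0.082,"y": -0.0139,"z": -0.107,"rx": 0,"ry": 0.0102,"rz": -0.0017,"claw": 255},{"x": 0.104,"y": -0.0139,"z": -0.1436,"rx": 0,"ry": 0.0102,"rz": -0.0017,"claw": 255},{"x": 0.104,"y": -0.0139,"z": -0.1436,"rx": 0,"ry": 0.0102,"rz": -0.0017,"claw": 255},{"x": 0.104,"y": -0.0139,"z": -0.1436,"rx": 0,"ry": 0.0102,"rz": -0.0017,"claw": 255}]}}

```text
t: 7.5
tool_pos: [0.4975, 0.1391, 0.2071]
orientation: [0.077, 2.649, -0.021]
force: [1.4, -0.3, -1.9]
opening: 0.0354
gripper_force: 25.0
```

Run:
```python
from h import *
for h in(.02,-.02,-.06): ins(h)
c,im,d=snap('wrist'); a=im[100:300,180:350,::-1]
c,im2,d=snap('side'); b=im2[130:260,180:310,::-1]
cv2.imwrite('pics/w4.png',np.hstack([cv2.resize(a,(400,470)),cv2.resize(b,(400,470))]))
```

```text
shift [-0.0005  0.0106  0.0012] turn [ 0.0005 -0.0007  0.0047] rows 0.1 0.1 F [ 1.4 -0.3 -1.9] op 0.0354 t 7.5
shift [ 0.0395  0.0086 -0.0681] turn [ 0.0005 -0.0007  0.0047] rows 0.9 0.1 F [ 1.4 -0.3 -1.9] op 0.0354 t 7.5
shift [ 0.0794  0.0067 -0.1374] turn [ 0.0005 -0.0007  0.0047] rows 1.9 0.1 F [ 1.4 -0.3 -1.9] op 0.0354 t 7.5
```

View pics/w4.png

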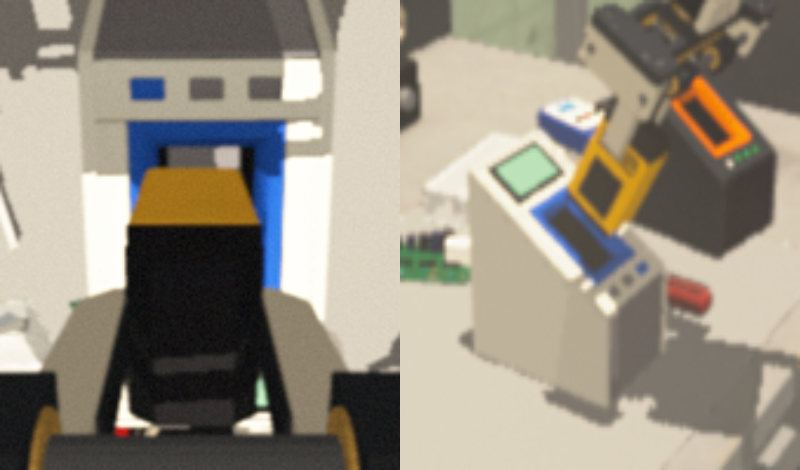

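The pack end is above the mouth but about 5 mm towards -y (crop column 195 against 208 for the slot), matching the computed y correction. I'll correct that and start inserting.

Call:
{"method": "arm_command", "body": {"targets": [{"x": 0,"y": 0.0106,"z": 0.0012,"rx": 0,"ry": 0,"rz": 0.0047,"claw": 255},{"x": 0,"y": 0.0106,"z": 0.0012,"rx": 0,"ry": 0,"rz": 0.0047,"claw": 255},{"x": 0,"y": 0.0106,"z": 0.0012,"rx": 0,"ry": 0,"rz": 0.0047,"claw": 255},{"x": 0.013,"y": 0.01,"z": -0.022,"rx": 0,"ry": 0,"rz": 0.0047,"claw": 255},{"x": 0.026,"y": 0.0094,"z": -0.045,"rx": 0,"ry": 0,"rz": 0.0047,"claw": 255},{"x": 0.0395,"y": 0.0086,"z": -0.0681,"rx": 0,"ry": 0,"rz": 0.0047,"claw": 255},{"x": 0.0395,"y": 0.0086,"z": -0.0681,"rx": 0,"ry": 0,"rz": 0.0047,"claw": 255},{"x": 0.0395,"y": 0.0086,"z": -0.0681,"rx": 0,"ry": 0,"rz": 0.0047,"claw": 255}]}}

```text
t: 8.27
tool_pos: [0.5177, 0.145, 0.1751]
orientation: [0.062, 2.647, -0.015]
force: [0.6, -0.6, -2.3]
opening: 0.0357
gripper_force: 25.0
```

Run:
```python
from h import *
rel(TE,TY)
for h in(-.02,-.06): ins(h)
```

```text
tcp rel mouth (tool axes) [-0.0061  0.0017 -0.0665] F tool [ 0.6 -0.5  2.3] op 0.0357 t 8.27
shift [-0.001  -0.0033 -0.0042] turn [-0.0001  0.0009 -0.0011] rows 0.1 0.0 F [ 0.6 -0.6 -2.3] op 0.0357 t 8.2667
shift [ 0.0389 -0.0052 -0.0735] turn [-0.0001  0.0009 -0.0011] rows 1.0 0.0 F [ 0.6 -0.6 -2.3] op 0.0357 t 8.2667
```

Call:
{"method": "arm_command", "body": {"targets": [{"x": -0.001,"y": -0.0033,"z": -0.004,"rx": 0,"ry": 0,"rz": 0,"claw": 255},{"x": 0.009,"y": -0.0038,"z": -0.021,"rx": 0,"ry": 0,"rz": 0,"claw": 255},{"x": 0.019,"y": -0.0043,"z": -0.039,"rx": 0,"ry": 0,"rz": 0,"claw": 255},{"x": 0.029,"y": -0.0048,"z": -0.056,"rx": 0,"ry": 0,"rz": 0,"claw": 255},{"x": 0.0385,"y": -0.0052,"z": -0.0725,"rx": 0,"ry": 0,"rz": 0,"claw": 255},{"x": 0.0385,"y": -0.0052,"z": -0.0725,"rx": 0,"ry": 0,"rz": 0,"claw": 255},{"x": 0.0385,"y": -0.0052,"z": -0.0725,"rx": 0,"ry": 0,"rz": 0,"claw": 255}]}}

```text
t: 8.85
tool_pos: [0.5372, 0.1423, 0.1387]
orientation: [0.062, 2.646, -0.015]
force: [-0.3, 0.8, -2.2]
opening: 0.0357
gripper_force: 25.0
```

Run:
```python
from h import *
rel(TE,TY); ins(-.06)
```

```text
tcp rel mouth (tool axes) [-0.0048 -0.0001 -0.0252] F tool [1.4 0.8 1.7] op 0.0357 t 8.85
shift [-0.      0.0002 -0.0007] turn [-0.0001  0.0011 -0.0009] rows 0.0 0.0 F [-0.3  0.8 -2.2] op 0.0357 t 8.85
```

Call:
{"method": "arm_command", "body": {"targets": [{"x": 0,"y": 0,"z": 0,"rx": 0,"ry": 0,"rz": 0,"claw": 60},{"x": 0,"y": 0,"z": 0,"rx": 0,"ry": 0,"rz": 0,"claw": 60},{"x": 0,"y": 0,"z": 0,"rx": 0,"ry": 0,"rz": 0,"claw": 60},{"x": 0,"y": 0,"z": 0,"rx": 0,"ry": 0,"rz": 0,"claw": 60},{"x": -0.015,"y": 0.0007,"z": 0.026,"rx": 0,"ry": 0,"rz": 0,"claw": 60},{"x": -0.035,"y": 0.0017,"z": 0.0605,"rx": 0,"ry": 0,"rz": 0,"claw": 60},{"x": -0.07,"y": 0.0034,"z": 0.121,"rx": 0,"ry": 0,"rz": 0,"claw": 60},{"x": -0.07,"y": 0.0034,"z": 0.121,"rx": 0,"ry": 0,"rz": 0,"claw": 255},{"x": -0.07,"y": 0.0034,"z": 0.121,"rx": 0,"ry": 0,"rz": 0,"claw": 255},{"x": -0.07,"y": 0.0034,"z": 0.121,"rx": 0,"ry": 0,"rz": 0,"claw": 255}]}}

```text
t: 9.68
tool_pos: [0.5026, 0.1443, 0.2001]
orientation: [0.062, 2.644, -0.014]
force: [0.2, -0.5, -1.1]
opening: 0.0555
gripper_force: 0.0
```

Run:
```python
from h import *
rel(TE,TY)
c,im,d=snap('wrist'); P=cloud(c,d)
Q=(P-TE)@Rt(TY)
t=(abs(Q[...,0])<.035)&(abs(Q[...,1])<.03)&(Q[...,2]<-.01)&(Q[...,2]>-.05)
X=Q[t]; top=X[X[:,2]<np.percentile(X[:,2],5)+.004]
print(len(top),'top',np.median(top,0),top.min(0),top.max(0))
for h in (.06,.045,.03,.02): at(TE,TY,h)
```

```text
tcp rel mouth (tool axes) [-0.0055  0.0002 -0.0957] F tool [ 0.4 -0.5  1.1] op 0.0555 t 9.68
1398 top [ 0.00390983  0.00086863 -0.03467548] [-0.02048546 -0.01128275 -0.03676827] [ 0.02602608  0.0127542  -0.0316187 ]
shift [ 0.0268 -0.0013 -0.0651] turn [-0.0009 -0.0142 -0.0011] rows 0.8 0.2 F [-0.   0.8  0.2] op 0.0518 t 9.7333
shift [ 0.0417 -0.002  -0.0911] turn [-0.0009 -0.0142 -0.0011] rows 1.2 0.2 F [-0.   0.8  0.2] op 0.0518 t 9.7333
shift [ 0.0567 -0.0027 -0.1171] turn [-0.0009 -0.0142 -0.0011] rows 1.6 0.2 F [-0.   0.8  0.2] op 0.0518 t 9.7333
shift [ 0.0667 -0.0032 -0.1344] turn [-0.0009 -0.0142 -0.0011] rows 1.8 0.2 F [-0.   0.8  0.2] op 0.0518 t 9.7333
```

Pack stands 34.7 mm out, right on the popped-up plate. Close the fingers and press.

Call:
{"method": "arm_command", "body": {"targets": [{"x": 0.0268,"y": -0.0013,"z": -0.0651,"rx": -0.0009,"ry": -0.0142,"rz": -0.0011,"claw": 255},{"x": 0.0268,"y": -0.0013,"z": -0.0651,"rx": -0.0009,"ry": -0.0142,"rz": -0.0011,"claw": 255},{"x": 0.0268,"y": -0.0013,"z": -0.0651,"rx": -0.0009,"ry": -0.0142,"rz": -0.0011,"claw": 255},{"x": 0.0268,"y": -0.0013,"z": -0.0651,"rx": -0.0009,"ry": -0.0142,"rz": -0.0011,"claw": 255},{"x": 0.0268,"y": -0.0013,"z": -0.0651,"rx": -0.0009,"ry": -0.0142,"rz": -0.0011,"claw": 255},{"x": 0.0268,"y": -0.0013,"z": -0.0651,"rx": -0.0009,"ry": -0.0142,"rz": -0.0011,"claw": 255},{"x": 0.0268,"y": -0.0013,"z": -0.0651,"rx": -0.0009,"ry": -0.0142,"rz": -0.0011,"claw": 255},{"x": 0.0268,"y": -0.0013,"z": -0.0651,"rx": -0.0009,"ry": -0.0142,"rz": -0.0011,"claw": 255},{"x": 0.0268,"y": -0.0013,"z": -0.0651,"rx": -0.0009,"ry": -0.0142,"rz": -0.0011,"claw": 255}]}}

```text
t: 10.48
tool_pos: [0.5161, 0.1436, 0.1678]
orientation: [0.064, 2.616, -0.016]
force: [-0.8, 1.2, -0.9]
opening: 0.0006
gripper_force: 0.0
```

Run:
```python
from h import *
rel(TE,TY)
for h in (.049,.035,.02,.018): at(TE,TY,h)
```

```text
tcp rel mouth (tool axes) [-0.001   0.0002 -0.0609] F tool [1.2 1.2 0.4] op 0.0006 t 10.48
shift [ 0.0101 -0.0008 -0.0217] turn [-0.0002  0.0007  0.    ] rows 0.3 0.0 F [-0.8  1.2 -0.9] op 0.0006 t 10.4833
shift [ 0.0241 -0.0015 -0.046 ] turn [-0.0002  0.0007  0.    ] rows 0.6 0.0 F [-0.8  1.2 -0.9] op 0.0006 t 10.4833
shift [ 0.0391 -0.0023 -0.072 ] turn [-0.0002  0.0007  0.    ] rows 1.0 0.0 F [-0.8  1.2 -0.9] op 0.0006 t 10.4833
shift [ 0.0411 -0.0024 -0.0754] turn [-0.0002  0.0007  0.    ] rows 1.0 0.0 F [-0.8  1.2 -0.9] op 0.0006 t 10.4833
```

Call:
{"method": "arm_command", "body": {"targets": [{"x": 0.0101,"y": -0.0008,"z": -0.0217,"rx": 0,"ry": 0,"rz": 0,"claw": 255},{"x": 0.017,"y": -0.0011,"z": -0.034,"rx": 0,"ry": 0,"rz": 0,"claw": 255},{"x": 0.0241,"y": -0.0015,"z": -0.046,"rx": 0,"ry": 0,"rz": 0,"claw": 255},{"x": 0.032,"y": -0.0019,"z": -0.06,"rx": 0,"ry": 0,"rz": 0,"claw": 255},{"x": 0.0391,"y": -0.0023,"z": -0.072,"rx": 0,"ry": 0,"rz": 0,"claw": 255},{"x": 0.0391,"y": -0.0023,"z": -0.072,"rx": 0,"ry": 0,"rz": 0,"claw": 255},{"x": 0.0391,"y": -0.0023,"z": -0.072,"rx": 0,"ry": 0,"rz": 0,"claw": 255}]}}

```text
t: 11.07
tool_pos: [0.5365, 0.1427, 0.1324]
orientation: [0.064, 2.614, -0.016]
force: [-1.5, -0.6, 6.1]
opening: 0.0007
gripper_force: 3.1
```

Run:
```python
from h import *
rel(TE,TY)
```

```text
tcp rel mouth (tool axes) [-0.0011  0.0002 -0.02  ] F tool [-1.8 -0.7 -6.1] op 0.0007 t 11.07
```

Call:
{"method": "arm_command", "body": {"targets": [{"x": 0.0015,"y": -0.0001,"z": -0.0026,"rx": 0,"ry": 0,"rz": 0,"claw": 255},{"x": 0.003,"y": -0.0002,"z": -0.0052,"rx": 0,"ry": 0,"rz": 0,"claw": 255},{"x": 0.004,"y": -0.0002,"z": -0.007,"rx": 0,"ry": 0,"rz": 0,"claw": 255},{"x": 0.004,"y": -0.0002,"z": -0.007,"rx": 0,"ry": 0,"rz": 0,"claw": 255}]}}

```text
t: 11.4
tool_pos: [0.5392, 0.1432, 0.1317]
orientation: [0.064, 2.612, -0.015]
force: [-22.1, -0.4, 27.3]
opening: 0.0006
gripper_force: 17.1
```

Run:
```python
from h import *
rel(TE,TY)
```

```text
tcp rel mouth (tool axes) [-0.003   0.0009 -0.0181] F tool [  5.5  -1.5 -34.7] op 0.0006 t 11.4
```

At the stop (35 N against a 9 N spring). Retreat and look.

Call:
{"method": "arm_command", "body": {"targets": [{"x": -0.008,"y": 0.0004,"z": 0.014,"rx": 0,"ry": 0,"rz": 0,"claw": 255},{"x": -0.018,"y": 0.0009,"z": 0.032,"rx": 0,"ry": 0,"rz": 0,"claw": 255},{"x": -0.04,"y": 0.002,"z": 0.07,"rx": 0,"ry": 0,"rz": 0,"claw": 255},{"x": -0.07,"y": 0.0034,"z": 0.122,"rx": 0,"ry": 0,"rz": 0,"claw": 255},{"x": -0.1,"y": 0.005,"z": 0.174,"rx": 0,"ry": 0,"rz": 0,"claw": 100},{"x": -0.13,"y": 0.0063,"z": 0.226,"rx": 0,"ry": 0,"rz": 0,"claw": 0},{"x": -0.15,"y": 0.0073,"z": 0.26,"rx": 0,"ry": 0,"rz": 0,"claw": 0},{"x": -0.15,"y": 0.0073,"z": 0.26,"rx": 0,"ry": 0,"rz": 0,"claw": 0},{"x": -0.15,"y": 0.0073,"z": 0.26,"rx": 0,"ry": 0,"rz": 0,"claw": 0},{"x": -0.15,"y": 0.0073,"z": 0.26,"rx": 0,"ry": 0,"rz": 0,"claw": 0}]}}

```text
t: 12.23
tool_pos: [0.4623, 0.1458, 0.2563]
orientation: [0.064, 2.618, -0.017]
force: [-0.3, 0.1, 0.3]
opening: 0.036
gripper_force: 0.0
```

Run:
```python
from h import *
rel(TE,TY)
c,im,d=snap('wrist','w5.png'); P=cloud(c,d)
Q=(P-TE)@Rt(TY)
t=(abs(Q[...,0])<.03)&(abs(Q[...,1])<.025)&(Q[...,2]<-.008)&(Q[...,2]>-.05)
X=Q[t]; top=X[X[:,2]<np.percentile(X[:,2],5)+.004]
print(len(top),'top',np.median(top,0))
```

```text
tcp rel mouth (tool axes) [ 0.0013 -0.0003 -0.1645] F tool [ 0.1  0.  -0.4] op 0.036 t 12.23
761 top [ 0.00316223  0.00069127 -0.01758787]
```

View pics/w5.png

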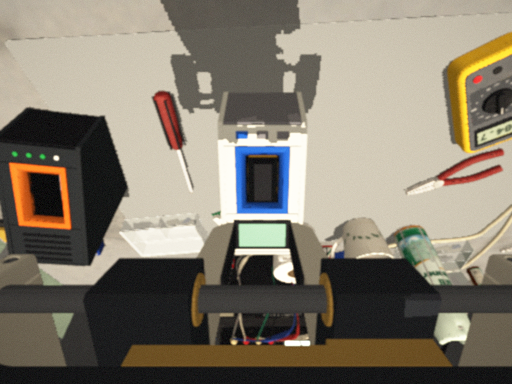

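The pack is in the tester slot at (262,180), standing 17.6 mm out, so the catch is holding it. The charger slot at (42,193) is empty, and the screwdriver and meter haven't moved.

```bash
python3 -c "
from plant import robot
print(robot.close_job())"
```

```text
the job is handed in; nothing more can be done
None
```

The charged pack is now in the tester, held down by its catch (17.6 mm standing out), and the job was handed in at about 12.3 s of the 54 s allowed; the screwdriver and multimeter were not touched.

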